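# Find the rocking corner of a chuck plate and press its cam shim flat

### The arm

A 6-joint arm with a two-finger parallel gripper is mounted at the origin on the work surface. World frame = base frame: x ahead of the robot, y to its left, z up, the work surface at z = 0. Lengths are in m, angles in rad, forces in N, time in s.
With the tool pointing down it reaches from about 0.35 to 0.975 m from the base axis. Payload 4.9 kg.
Tool frame: the origin (TCP) lies midway between the tips of the shut fingers; the grasp point (between the pads) lies 19 mm behind it (manip.hold_point_z is the distance from the TCP to the grasp point, in m); z points along the fingers, y is the line along which they close (so a half turn about z gives the same grasp; the last joint's range is limited). The gripper opens to 85 mm and grips with 20 to 120 N. Pads are 22 mm wide; open, the fingers measure 114 mm over their backs; the gripper's body (76 mm by 85 mm) begins 54 mm behind the grasp point. The pads swing forward as they close: fully open they stand 13 mm farther back than shut.
Start: joints at [-1.36, 0.053, 1.613, -0, 1.476, -0.119], TCP at [0.202, -0.591, 0.231] pointing down, gripper open.
Joint ranges: [-3.01, 3.01], [-1.01, 2.22], [0.06, 2.58], [-1.02, 4.17], [0.09, 2.62], [-3.14, 3.14]. Speed limits (rad/s): [2.57, 2.57, 3.14, 3.14, 3.14, 3.14].

### API

Orientations are given as a unit quaternion [w, x, y, z].
In Python, from plant import manip gives the robot as it stands. The module is installed in compiled form; this text tells all that it offers.
- The arm moves only by the shell command python3 -m jog 'ROWS' [OPENING]. ROWS is JSON, one flat list of numbers, 6 for each row, row after row: the shift along the tool's x, y, z in units of 0.1 m (1.0 is 0.1 m), then the turn, a rotation vector about the tool's x, y, z in units of 180 degrees (1.0 is 180 degrees). A call has 1 to 8 rows; each row is the pose to reach, as a shift and turn from the pose commanded when the call began, along the tool's axes at that moment, turning the shorter way round; what a row does not reach only later rows make up. A row lasts 1/8 s, in which the tool goes at most 62.5 mm and 10.7 degrees, less where a joint would pass 70% of its speed; a pose out of reach is approached as far as the arm can. A call with a number of a shift or a turn outside -1 to 1 is refused whole. A call with a gripper value outside its range is refused whole. OPENING is the finger opening in mm, from 0 to 85.4, set as the call begins (- or left out, the last holds). The fingers move at their own pace and stop on an object; the grip force is fixed at half the most. Time passes only in rows, so rows that repeat a pose let the fingers close. It gives the time, the measured TCP pose, the force, the opening and the grip force at its end, in the units of the state.
- manip.state(): the state, without advancing time (a new reading comes with each control period).
- manip.grab_frame(name): name is "side" or "top" or "wrist"; returns a dict with "img" (480x640x3 uint8, blue, green, red), "z_map" (480x640 float32, m along the optical axis (not along the pixel's ray), 0 where there is no reading), "fx", "fy", "cx", "cy" (pixels), "distortion" ([k1, k2, p1, p2, k3] as OpenCV has them; the pictures are not rectified), "xyz" and "attitude" of the camera in the world; the wrist camera has in their place "T_tool_cam" (4x4, takes a point from camera to tool coordinates, whose origin is the TCP and whose axes are the flange's). Camera axes: x right, y up, looking along -z (the intrinsics and any distortion apply to the point x, -y, -z); pixel columns grow to the right and rows downward; lengths in m; the calibration is good to about 2 mm. A picture is of the moment at which its call begins: read the wrist's pose just before it.
- manip.job_done(): hands the job in; it is judged then, once.
The state is a dict: "time": time; "joint_pos": joint angles; "joint_vel": joint speeds; "joint_efforts": joint torques, N m; "tool_pos": TCP position; "tool_rot": TCP orientation; "contact_force": force on the tool from outside, world axes, zero at the start; "ft_torque": the same for the moment, N m; "gripper_width": opening from 0.0 (shut) to 1.0 (fully open); "grasp_force": force on a finger pad.
Only numpy, scipy, OpenCV 4.12 (cv2) and the standard library are available. Lean on these libraries where they do the work, as an engineer would, in place of code of your own. Each camera call takes 0.05 s, during which the arm holds its last target. There are 200 camera calls.

### The job

The chuck plate on its baseboard rocks at one corner. Press down on the plate's corners with the fingertips until you find the one that gives, press the tongue of that corner's cam shim down flat and leave the other three tongues up, then press that same corner of the plate once more to prove it is firm, and come clear. Only press: do not lift, tip or shove the plate, and leave the other things on the bench alone.

Things in the scene. Friction and masses are not known exactly. Their poses are not given: they have to be found in the camera images.
- board: Plywood baseboard screwed to the bench, 260 (its x) x 350 (its y) x 12 mm thick. Origin at the centre of its underside, on the bench; turned at most 0.25 rad from x pointing away from the robot and y to its left. It carries the plate and four cam shims, each pivoting on an axle along the board's x, 22 mm above the bench, at (+-60, +-84) mm in this frame. It does not move.
- plate: Loose chuck plate: flat aluminium, 220 (x) x 180 (y) x 12 mm, 3 kg, with a round steel chuck in the middle (88 mm diameter, jaws up, its top 60 mm above the plate's underside). Lies centred over the board, turned with it, top face 52 mm above the bench, on hidden discs at (+-86, +-60) mm: three solid, one (any corner) springy. Origin at the centre of its underside.
- corner_nl (a point): Spot to press on the plate's top face at its near-left corner (near the robot or far, the robot's left or right), at (-92, 72) mm in the board's frame, 18 mm in from both edges; bare flat metal. If this is the rocking corner it starts to give at about 2 N, bottoms after 4 mm at about 3.5 N and springs back; it looks no different. A solid corner sinks less than 1 mm at 10 N.
- corner_nr (a point): Spot to press on the plate's top face at its near-right corner (near the robot or far, the robot's left or right), at (-92, -72) mm in the board's frame, 18 mm in from both edges; bare flat metal. If this is the rocking corner it starts to give at about 2 N, bottoms after 4 mm at about 3.5 N and springs back; it looks no different. A solid corner sinks less than 1 mm at 10 N.
- corner_fl (a point): Spot to press on the plate's top face at its far-left corner (near the robot or far, the robot's left or right), at (92, 72) mm in the board's frame, 18 mm in from both edges; bare flat metal. If this is the rocking corner it starts to give at about 2 N, bottoms after 4 mm at about 3.5 N and springs back; it looks no different. A solid corner sinks less than 1 mm at 10 N.
- corner_fr (a point): Spot to press on the plate's top face at its far-right corner (near the robot or far, the robot's left or right), at (92, -72) mm in the board's frame, 18 mm in from both edges; bare flat metal. If this is the rocking corner it starts to give at about 2 N, bottoms after 4 mm at about 3.5 N and springs back; it looks no different. A solid corner sinks less than 1 mm at 10 N.
- tongue_nl (a point): Point on the upper face of the near-left cam shim's steel tongue, 60 mm from its pivot; moves with it. The tongue (28 mm wide, 3 mm thick, rolled end 73 mm from the pivot) points out from the plate's left (+y) edge, sloping up. Its pivot is at (-60, 84) mm in the board's frame, 6 mm inside the plate's edge. Flat, its upper face is level, 23.5 mm above the bench.
- tongue_nr (a point): Point on the upper face of the near-right cam shim's steel tongue, 60 mm from its pivot; moves with it. The tongue (28 mm wide, 3 mm thick, rolled end 73 mm from the pivot) points out from the plate's right (-y) edge, sloping up. Its pivot is at (-60, -84) mm in the board's frame, 6 mm inside the plate's edge. Flat, its upper face is level, 23.5 mm above the bench.
- tongue_fl (a point): Point on the upper face of the far-left cam shim's steel tongue, 60 mm from its pivot; moves with it. The tongue (28 mm wide, 3 mm thick, rolled end 73 mm from the pivot) points out from the plate's left (+y) edge, sloping up. Its pivot is at (60, 84) mm in the board's frame, 6 mm inside the plate's edge. Flat, its upper face is level, 23.5 mm above the bench.
- tongue_fr (a point): Point on the upper face of the far-right cam shim's steel tongue, 60 mm from its pivot; moves with it. The tongue (28 mm wide, 3 mm thick, rolled end 73 mm from the pivot) points out from the plate's right (-y) edge, sloping up. Its pivot is at (60, -84) mm in the board's frame, 6 mm inside the plate's edge. Flat, its upper face is level, 23.5 mm above the bench.
- shim_nl (a joint): How far the near-left tongue is pressed down, rad: at 0 it slopes up 1.0 rad from level, at 1.0 it is flat on its stop. Starts at 0 to 0.15. Stiff, it stays where it is left: 2 to 4 N straight down moves it, pressed 34 mm out from the pivot. An eccentric on it rises under the plate's edge and carries that corner once the tongue is flat.
- shim_nr (a joint): How far the near-right tongue is pressed down, rad: at 0 it slopes up 1.0 rad from level, at 1.0 it is flat on its stop. Starts at 0 to 0.15. Stiff, it stays where it is left: 2 to 4 N straight down moves it, pressed 34 mm out from the pivot. An eccentric on it rises under the plate's edge and carries that corner once the tongue is flat.
- shim_fl (a joint): How far the far-left tongue is pressed down, rad: at 0 it slopes up 1.0 rad from level, at 1.0 it is flat on its stop. Starts at 0 to 0.15. Stiff, it stays where it is left: 2 to 4 N straight down moves it, pressed 34 mm out from the pivot. An eccentric on it rises under the plate's edge and carries that corner once the tongue is flat.
- shim_fr (a joint): How far the far-right tongue is pressed down, rad: at 0 it slopes up 1.0 rad from level, at 1.0 it is flat on its stop. Starts at 0 to 0.15. Stiff, it stays where it is left: 2 to 4 N straight down moves it, pressed 34 mm out from the pivot. An eccentric on it rises under the plate's edge and carries that corner once the tongue is flat.
- chuck_key: Loose T-shaped steel chuck key lying on the bench to the left of the board, 92 x 92 x 15 mm. Leave alone.
- blank: Loose wooden bowl blank, round, 100 mm diameter, 38 mm high, on the bench to the right of the board. Leave alone.
- wax: Loose closed wax tin, 66 mm diameter, 48 mm high, on the bench to the left of the board. Leave alone.
- billet: Loose dark wooden billet, 34 x 110 x 34 mm high, lying beyond the board. Leave alone.

How it is judged:
By the outcome, as a careful person would: the job done as asked, in the order asked, and still so for the second after the job is handed in, with the robot touching nothing.
It also fails if it takes over 64 s, if anything falls off the work surface, if the arm or the gripper's body presses on something with over 40 N, if the wrist force passes 120 N, or if a joint passes its speed limit or range.

## Working session

There is one attempt and no reset: what is moved stays moved. The work goes in short steps, Python scripts to look and compute and a shell command to move; the robot and the scene stay as the last step left them, time stands still between calls to the robot, and variables do not carry over. Pictures are saved under pics/ and viewed, at most 10 in all, crops included, and the job is handed in when it is done.

```bash
mkdir -p pics; python3 - <<'E'
from plant import manip
import cv2,pickle
s=manip.state();print(s)
for n in("top","side"):
    f=manip.grab_frame(n);cv2.imwrite(f"pics/{n}0.png",f["img"]);pickle.dump(f,open(n+".pkl","wb"))
    print({k:v for k,v in f.items() if k not in("img","z_map")})
E
```

```text
{'time': 0.0, 'joint_pos': array([-1.35998617e+00,  5.33460235e-02,  1.61430291e+00,  2.97924156e-05,
        1.47601022e+00, -1.19003539e-01]), 'joint_vel': array([ 0.00060603, -0.00048059, -0.00031656, -0.00140343,  0.00282613,
        0.00063294]), 'joint_efforts': array([-9.90602825e-05, -3.93684483e+01, -3.70180428e+01, -1.92738248e-04,
        7.05634229e-03,  7.72820794e-07]), 'tool_pos': array([ 0.20229045, -0.59069295,  0.23006442]), 'tool_rot': array([-1.03283874e-03,  9.86433359e-01,  1.64158948e-01, -3.26005294e-05]), 'contact_force': array([ 0.02978579, -0.18051536,  0.05864952]), 'ft_torque': array([ 0.01632979, -0.01720483, -0.00759704]), 'grasp_force': 0.0, 'gripper_width': 0.9988056414481589}
{'fx': 575.1680877584237, 'fy': 575.1680877584237, 'cx': 314.00984153840017, 'cy': 243.5741009423153, 'distortion': array([-0.05604073,  0.        ,  0.        ,  0.        ,  0.        ]), 'xyz': array([0.49178273, 0.03260682, 1.09545271]), 'attitude': array([ 0.71364425,  0.03057508, -0.03627318, -0.69890007])}
{'fx': 489.1674490199725, 'fy': 489.1674490199725, 'cx': 313.5550053182436, 'cy': 242.27958191714578, 'distortion': array([-0.07577046,  0.        ,  0.        ,  0.        ,  0.        ]), 'xyz': array([0.24601528, 0.67826613, 0.87189025]), 'attitude': array([-0.2212889 , -0.08694107,  0.35711044,  0.90329652])}
```

View pics/top0.png

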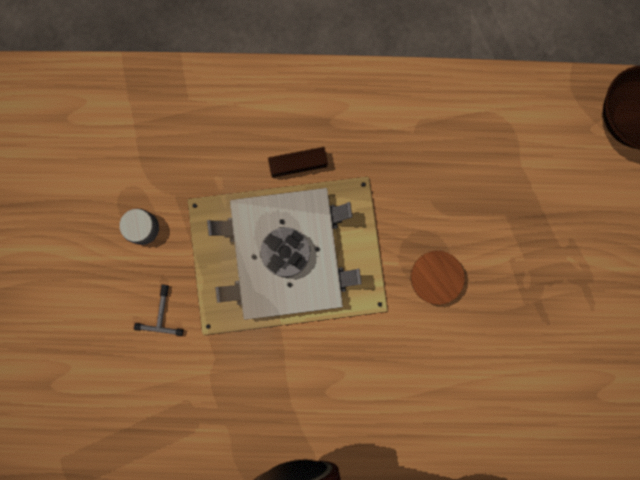

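View pics/side0.png

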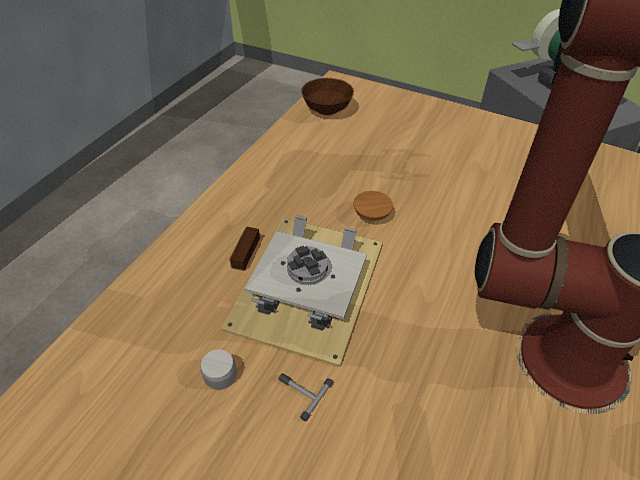

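The top view shows the board with corners at about (190,199), (368,178), (386,311) and (203,333). The plate is at (231,202)–(341,306), with its tongues near (218,228), (228,293), (342,213) and (350,277). The side view agrees with this: all four tongues are up, and the key and tin are to the left.

```bash
cat > h.py <<'E'
import numpy as np,cv2
from scipy.spatial.transform import Rotation as R
def cam(f):
    q=f["attitude"];return R.from_quat([q[1],q[2],q[3],q[0]]).as_matrix(),np.array(f["xyz"])
def rays(f,px):
    K=np.array([[f["fx"],0,f["cx"]],[0,f["fy"],f["cy"]],[0,0,1]])
    u=cv2.undistortPoints(np.array(px,float).reshape(-1,1,2),K,np.array(f["distortion"]))[:,0]
    return np.c_[u[:,0],-u[:,1],-np.ones(len(u))]
def onplane(f,px,z):
    Rm,c=cam(f);d=rays(f,px)@Rm.T
    return c+d*((z-c[2])/d[:,2])[:,None]
def cloud(f):
    v,u=np.mgrid[0:480,0:640];Rm,c=cam(f)
    return (c+(rays(f,np.c_[u.ravel(),v.ravel()])*f["z_map"].reshape(-1,1))@Rm.T).reshape(480,640,3)
E
python3 - <<'E'
from h import *;import pickle
f=pickle.load(open("top.pkl","rb"));P=cloud(f)
print(onplane(f,[(190,199),(368,178),(386,311),(203,333)],.012).round(3))
b=onplane(f,[(190,199),(368,178),(386,311),(203,333)],.012).mean(0);print(b)
for n in("top","side"):
    f=pickle.load(open(n+".pkl","rb"));P=cloud(f)
    z=P[...,2];hsv=cv2.cvtColor(f["img"],cv2.COLOR_BGR2HSV)
    m=((abs(z-.052)<.006)&(np.hypot(P[...,0]-b[0],P[...,1]-b[1])<.16)).astype(np.uint8)
    m=cv2.morphologyEx(m,cv2.MORPH_OPEN,np.ones((5,5)))
    n_,l,st,_=cv2.connectedComponentsWithStats(m);k=1+np.argmax(st[1:,4]);m=(l==k).astype(np.uint8)
    c=max(cv2.findContours(m,0,2)[0],key=cv2.contourArea)[:,0]
    q=onplane(f,c,.052)[:,:2].astype(np.float32)
    print(n,cv2.minAreaRect(q*1000),np.median(z[m>0]))
    for i in (0,):
        pass
# tongues and tall things
f=pickle.load(open("top.pkl","rb"));P=cloud(f)
for nm,px in dict(fl=(218,228),nl=(228,293),fr=(342,213),nr=(350,277),wax=(137,225),blank=(438,278)).items():
    w=P[px[1]-12:px[1]+13,px[0]-15:px[0]+16].reshape(-1,3);w=w[w[:,2]>.058] if nm[1] in"lr" and len(nm)==2 else w[w[:,2]>.03]
    print(nm,len(w),w.mean(0).round(3),w.max(0).round(3))
E
```

```text
[[ 0.675  0.263  0.012]
 [ 0.723 -0.076  0.012]
 [ 0.47  -0.113  0.012]
 [ 0.422  0.229  0.012]]
[0.57275633 0.07583332 0.012     ]
top ((573.12890625, 76.3307876586914), (219.67677307128906, 179.78179931640625), 8.46557331085205) 0.05138346681775663
side ((572.994873046875, 79.58837890625), (220.69496154785156, 184.11888122558594), 8.39365005493164) 0.05179344822459758
fl 187 [0.61  0.201 0.103] [0.629 0.218 1.095]
nl 188 [0.496 0.185 0.087] [0.51  0.197 1.095]
fr 158 [ 0.645 -0.029  0.105] [0.664 0.033 1.095]
nr 179 [ 0.531 -0.046  0.083] [0.545 0.033 1.095]
wax 752 [0.618 0.35  0.053] [0.643 0.381 1.095]
blank 775 [ 0.533 -0.203  0.045] [0.556 0.033 1.095]
```

```bash
python3 -m jog '[0,0,0,0,0,0.058, 0,0,0,0,0,0.058]' 0; python3 -m jog '[0.31,-0.44,0,0,0,0, 0.62,-0.89,0,0,0,0]'; cat > where.py <<'E'
from h import *;from plant import manip
s=manip.state();a=np.radians(8.45);B=np.array([[np.cos(a),-np.sin(a)],[np.sin(a),np.cos(a)]])
p=(s["tool_pos"][:2]-[.573,.0765])@B
q=s["tool_rot"];M=R.from_quat([q[1],q[2],q[3],q[0]])
T=R.from_matrix(np.array([[B[0,0],-B[0,1],0],[B[1,0],-B[1,1],0],[0,0,-1]]))
print("t",s["time"],"board xy mm",(p*1e3).round(1),"z",(s["tool_pos"][2]*1e3).round(1),"turn units",((M.inv()*T).as_rotvec()/np.pi).round(4),"F",s["contact_force"].round(2),"w",s["gripper_width"])
E
python3 where.py
```

```text
time: 0.35
tool_pos: [0.2023, -0.591, 0.2307]
tool_rot: [-0.001, 0.997, 0.075, -0.0]
contact_force: [-0.1, -0.3, -0.5]
gripper_width: 0.605
grasp_force: 0.0
time: 0.6
tool_pos: [0.2508, -0.4931, 0.2308]
tool_rot: [-0.0, 0.997, 0.075, 0.0]
contact_force: [1.7, 0.5, -0.0]
gripper_width: 0.146
grasp_force: 0.0
t 0.6 board xy mm [-402.4 -516.1] z 230.8 turn units [-0.0003 -0.      0.0007] F [ 1.66  0.47 -0.01] w 0.146022318389573
```

```bash
for i in 1 ; do :; done
python3 -m jog '[0.31,-0.44,0,0,0,0, 0.62,-0.89,0,0,0,0]' >/dev/null
python3 -m jog '[0.31,-0.44,0,0,0,0, 0.62,-0.89,0,0,0,0]' >/dev/null
python3 -m jog '[0.31,-0.44,0,0,0,0, 0.62,-0.89,0,0,0,0]' >/dev/null
python3 -m jog '[0.31,-0.44,0.3,0,0,0, 0.62,-0.89,0.5,0,0,0]' >/dev/null
python3 -m jog '[0.31,-0.44,0.2,0,0,0, 0.6,-0.87,0.5,0,0,0, 0.6,-0.87,0.5,0,0,0, 0.6,-0.87,0.5,0,0,0]'
python3 where.py
```

```text
time: 2.1
tool_pos: [0.4901, -0.0108, 0.1314]
tool_rot: [0.0, 0.997, 0.075, -0.0]
contact_force: [-0.2, 0.0, -0.1]
gripper_width: 0.001
grasp_force: 0.0
t 2.1 board xy mm [-94.8 -74.2] z 131.4 turn units [0.0001 0.0001 0.0008] F [-0.25  0.   -0.14] w 0.0014624505932806869
```

```bash
python3 -m jog '[0.02,-0.02,0.4,0,0,0, 0.03,-0.02,0.7,0,0,0, 0.03,-0.02,0.74,0,0,0, 0.03,-0.02,0.74,0,0,0]' >/dev/null; python3 where.py
python3 -m jog '[0,0,0.02,0,0,0, 0,0,0.04,0,0,0, 0,0,0.04,0,0,0]'>/dev/null; python3 where.py
python3 -m jog '[0,0,0.01,0,0,0, 0,0,0.02,0,0,0, 0,0,0.02,0,0,0]' >/dev/null; python3 where.py
```

```text
t 2.6 board xy mm [-91.1 -73.1] z 58.7 turn units [ 0.0002 -0.0006 -0.0003] F [ 0.2  -0.9   0.27] w -4.6975139245394434e-05
t 2.975 board xy mm [-91.6 -72.1] z 53.7 turn units [ 0.0001 -0.0002  0.0001] F [-1.11 -0.25 -0.42] w -0.0002590212969515022
t 3.35 board xy mm [-91.6 -72. ] z 51.7 turn units [-0.      0.      0.0001] F [-1.38  0.58  3.73] w 0.0003130202985765516
```

```bash
for k in 1; do python3 -m jog '[0,0,0.005,0,0,0, 0,0,0.005,0,0,0, 0,0,0.005,0,0,0]' >/dev/null; python3 where.py
python3 -m jog '[0,0,0.005,0,0,0, 0,0,0.005,0,0,0, 0,0,0.005,0,0,0]' >/dev/null; python3 where.py
python3 -m jog '[0,0,0.005,0,0,0, 0,0,0.005,0,0,0, 0,0,0.005,0,0,0]' >/dev/null; python3 where.py; done
```

```text
t 3.725 board xy mm [-91.7 -72.1] z 51.0 turn units [ 0. -0.  0.] F [-3.17 -1.09  4.38] w -0.0021374890352074
t 4.1 board xy mm [-91.7 -72.2] z 50.5 turn units [ 0.0001 -0.      0.    ] F [-2.92  0.23  5.19] w 0.0007911794339621718
t 4.475 board xy mm [-91.7 -72.2] z 50.0 turn units [0.0001 0.     0.    ] F [-2.89 -0.79  6.89] w -0.0012180365197727947
```

```bash
python3 -m jog '[0,0,0.01,0,0,0, 0,0,0.01,0,0,0, 0,0,0.01,0,0,0, 0,0,0.01,0,0,0]' >/dev/null; python3 where.py
python3 -m jog '[0,0,0.01,0,0,0, 0,0,0.01,0,0,0, 0,0,0.01,0,0,0, 0,0,0.01,0,0,0]' >/dev/null; python3 where.py
python3 -m jog '[0,0,-0.1,0,0,0, 0,0,-0.1,0,0,0,0,0,-0.1,0,0,0, 0,0,-0.1,0,0,0]' >/dev/null; python3 where.py
```

```text
t 4.975 board xy mm [-91.7 -72.2] z 49.1 turn units [0.0001 0.0001 0.0001] F [-2.6  -0.42  7.18] w 0.0016048454654441007
t 5.475 board xy mm [-91.7 -72.3] z 48.4 turn units [0.0001 0.0001 0.0001] F [-4.19 -0.04  7.79] w -0.006580052782705655
t 5.975 board xy mm [-92.2 -71.9] z 57.2 turn units [-0.0001  0.0003  0.    ] F [-1.02  0.11 -0.4 ] w 0.0027183057814424635
```

```bash
python3 -m jog '[0,-0.3,-0.1,0,0,0, 0,-0.7,-0.1,0,0,0]' >/dev/null
python3 -m jog '[0,-0.4,0,0,0,0, 0,-0.74,0.05,0,0,0, 0,-0.74,0.1,0,0,0, 0,-0.74,0.1,0,0,0]' >/dev/null;python3 where.py
python3 -m jog '[0,0,0.03,0,0,0, 0,0,0.05,0,0,0, 0,0,0.05,0,0,0]'>/dev/null; python3 where.py
python3 -m jog '[0,0,0.01,0,0,0, 0,0,0.01,0,0,0, 0,0,0.01,0,0,0]'>/dev/null; python3 where.py
python3 -m jog '[0,0,0.01,0,0,0, 0,0,0.01,0,0,0, 0,0,0.01,0,0,0]'>/dev/null; python3 where.py
python3 -m jog '[0,0,0.01,0,0,0, 0,0,0.01,0,0,0, 0,0,0.01,0,0,0]'>/dev/null; python3 where.py
```

```text
t 6.725 board xy mm [-92.4  71.6] z 57.0 turn units [0.0001 0.0005 0.0001] F [-0.2   0.56 -1.48] w 0.0043775767173659715
t 7.1 board xy mm [-91.8  71.5] z 52.6 turn units [-0.      0.0001 -0.0003] F [-0.14  0.23  0.56] w -0.0015933026939638339
t 7.475 board xy mm [-91.6  71.8] z 52.0 turn units [ 0.0001 -0.0001  0.0001] F [ 0.49 -0.51  1.99] w 0.0022309367091223656
t 7.85 board xy mm [-91.5  71.8] z 52.0 turn units [0.0002 0.0001 0.0001] F [-3.45 -0.93  7.57] w 7.764833648634036e-05
t 8.225 board xy mm [-91.5  71.8] z 52.0 turn units [0.0002 0.0003 0.0002] F [-7.13 -3.18 14.52] w 0.004614825780130331
```

```bash
python3 -m jog '[0,0,-0.1,0,0,0, 0,0,-0.5,0,0,0, 0,0.4,-0.6,0,0,0, 0,0.9,-0.6,0,0,0]' >/dev/null
python3 -m jog '[0.1,0.5,0,0,0,0, 0.32,1.0,0,0,0,0, 0.32,1.0,0,0,0,0, 0.32,1.0,0,0,0,0]' >/dev/null;python3 where.py
python3 - <<'E'
from h import *;from plant import manip
f=manip.grab_frame("side");cv2.imwrite("pics/side1.png",cv2.resize(f["img"][180:380,200:420],(660,600),interpolation=2))
E
```

```text
t 9.225 board xy mm [ -60.1 -117.8] z 109.4 turn units [-0.0003  0.0002 -0.0001] F [-1.23  0.71 -0.31] w -0.002901231503211919
```

View pics/side1.png

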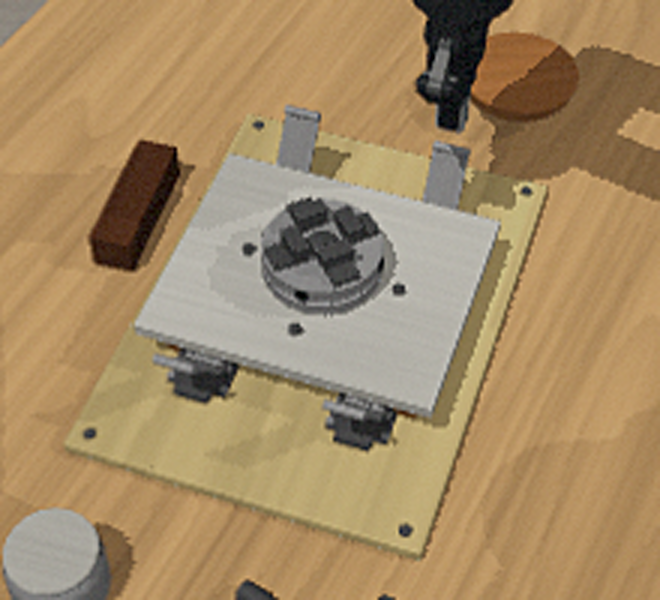

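The fingertip is at crop (450,125), right above the near-right tongue at (447,150). All four tongues are up and the plate hasn't moved, so I'll press this one down.

```bash
python3 -m jog '[0,0,0.1,0,0,0, 0,0,0.2,0,0,0, 0,0,0.28,0,0,0, 0,0,0.34,0,0,0, 0,0,0.4,0,0,0, 0,0,0.44,0,0,0, 0,0,0.44,0,0,0]' >/dev/null;python3 where.py
python3 -m jog '[0,0,0.05,0,0,0, 0,0,0.1,0,0,0, 0,0,0.15,0,0,0, 0,0,0.2,0,0,0, 0,0,0.25,0,0,0, 0,0,0.3,0,0,0, 0,0,0.35,0,0,0]' >/dev/null;python3 where.py
python3 -m jog '[0,0,0.02,0,0,0, 0,0,0.04,0,0,0, 0,0,0.05,0,0,0, 0,0,0.05,0,0,0]' >/dev/null;python3 where.py
```

```text
t 10.15 board xy mm [ -60.5 -117.5] z 64.7 turn units [-0.0004  0.0006  0.    ] F [ 0.11  0.11 -0.07] w 0.0010456509138922646
t 11.025 board xy mm [ -59.7 -118.2] z 30.6 turn units [ 0.0001 -0.0001  0.    ] F [ 0.15 -1.25  2.78] w -0.00015358153092637813
t 11.525 board xy mm [ -59.9 -117.9] z 25.6 turn units [-0.0001  0.0001  0.    ] F [ 0.26 -0.9   0.63] w -0.0006243967118535224
```

```bash
python3 -m jog '[0,0,0.01,0,0,0, 0,0,0.02,0,0,0, 0,0,0.02,0,0,0]' >/dev/null;python3 where.py
python3 -m jog '[0,0,0.01,0,0,0, 0,0,0.01,0,0,0, 0,0,0.01,0,0,0]' >/dev/null;python3 where.py
python3 -m jog '[0,0,0.01,0,0,0, 0,0,0.01,0,0,0, 0,0,0.01,0,0,0]' >/dev/null;python3 where.py
python3 -m jog '[0,0,0.01,0,0,0, 0,0,0.01,0,0,0, 0,0,0.01,0,0,0]' >/dev/null;python3 where.py
```

```text
t 11.9 board xy mm [ -59.9 -118. ] z 23.6 turn units [-0.0001  0.0001  0.    ] F [-0.28 -0.36  0.49] w -0.00033996613097838724
t 12.275 board xy mm [ -59.8 -118. ] z 23.4 turn units [-0.0001  0.0002  0.0001] F [-2.8   0.17  6.12] w -0.0010581658034344047
t 12.65 board xy mm [ -59.7 -118. ] z 23.3 turn units [-0.0001  0.0004  0.0001] F [-6.59  1.32 10.42] w -0.003198158647613073
t 13.025 board xy mm [ -59.7 -118. ] z 23.2 turn units [-0.0002  0.0005  0.0001] F [-9.82 -0.33 16.96] w 0.004676058340153535
```

```bash
python3 -m jog '[0,0,-0.2,0,0,0, 0,0,-0.6,0,0,0, -0.16,-0.2,-0.7,0,0,0, -0.32,-0.46,-0.5,0,0,0, -0.32,-0.46,-0.38,0,0,0, -0.32,-0.46,-0.35,0,0,0, -0.32,-0.46,-0.35,0,0,0]' >/dev/null;python3 where.py
python3 - <<'E'
from h import *;from plant import manip
f=manip.grab_frame("side");cv2.imwrite("pics/side2.png",cv2.resize(f["img"][180:380,200:420],(660,600),interpolation=2))
E
python3 -m jog '[0,0,0.02,0,0,0, 0,0,0.03,0,0,0, 0,0,0.03,0,0,0]' >/dev/null;python3 where.py
```

```text
t 13.9 board xy mm [-91.4 -72.6] z 55.8 turn units [ 0.      0.     -0.0001] F [-0.18  0.18 -0.28] w 0.0015407989862938787
t 14.325 board xy mm [-91.7 -72.2] z 52.8 turn units [-0.  0. -0.] F [1.19 0.5  0.52] w 0.0022645714304693654
```

View pics/side2.png

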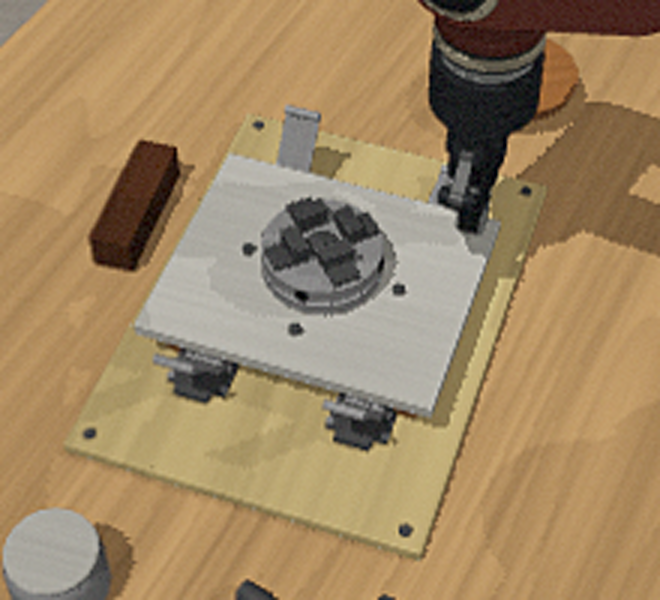

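The fingertip is at crop (470,225), over the near-right corner. That corner's tongue at (440,195) is lying flat, and the other three are up. Next is the proving press.

```bash
python3 -m jog '[0,0,0.01,0,0,0, 0,0,0.01,0,0,0, 0,0,0.01,0,0,0]' >/dev/null;python3 where.py
python3 -m jog '[0,0,0.01,0,0,0, 0,0,0.01,0,0,0, 0,0,0.01,0,0,0]' >/dev/null;python3 where.py
python3 -m jog '[0,0,0.01,0,0,0, 0,0,0.01,0,0,0, 0,0,0.01,0,0,0]' >/dev/null;python3 where.py
```

```text
t 14.7 board xy mm [-91.6 -72.1] z 52.0 turn units [ 0.0001 -0.0001  0.    ] F [-1.35 -0.03  1.53] w 0.001960063253718938
t 15.075 board xy mm [-91.6 -72.1] z 51.9 turn units [0.     0.0001 0.0001] F [-2.86 -0.59  8.22] w -0.0011836655408322934
t 15.45 board xy mm [-91.5 -72.1] z 51.8 turn units [-0.      0.0003  0.0001] F [-7.19  1.05 13.23] w -0.0015317879079285003
```

Firm: 51.8 mm at 13 N, where it had sunk to 48.4 before. Now I'll come clear and check.

```bash
python3 -m jog '[0,0,-0.1,0,0,0, 0,0,-0.5,0,0,0, -0.3,0,-0.9,0,0,0, -0.6,0,-1.0,0,0,0, -0.8,0.3,-1,0,0,0, -0.8,0.5,-1,0,0,0]' >/dev/null
python3 -m jog '[0,0.4,-0.4,0,0,0, 0,0.8,-0.8,0,0,0, 0,0.8,-0.8,0,0,0, 0,0.8,-0.8,0,0,0]' >/dev/null;python3 where.py
python3 - <<'E'
from h import *;from plant import manip
f=manip.grab_frame("side");cv2.imwrite("pics/side3.png",cv2.resize(f["img"][180:380,200:420],(660,600),interpolation=2))
f=manip.grab_frame("top");cv2.imwrite("pics/top3.png",f["img"])
for n in ("top",):
    P=cloud(f);z=P[...,2]
    m=((abs(z-.052)<.006)&(np.hypot(P[...,0]-.573,P[...,1]-.076)<.16)).astype(np.uint8)
    m=cv2.morphologyEx(m,cv2.MORPH_OPEN,np.ones((5,5)));c=max(cv2.findContours(m,0,2)[0],key=cv2.contourArea)[:,0]
    print(cv2.minAreaRect(onplane(f,c,.052)[:,:2].astype(np.float32)*1000))
E
```

```text
t 16.7 board xy mm [-172.1 -201.7] z 229.1 turn units [-0.0003  0.0002 -0.0001] F [ 0.26  0.6  -0.11] w 0.0030710951683178087
((573.1455688476562, 76.35462951660156), (219.69525146484375, 179.80059814453125), 8.486387252807617)
```

View pics/side3.png

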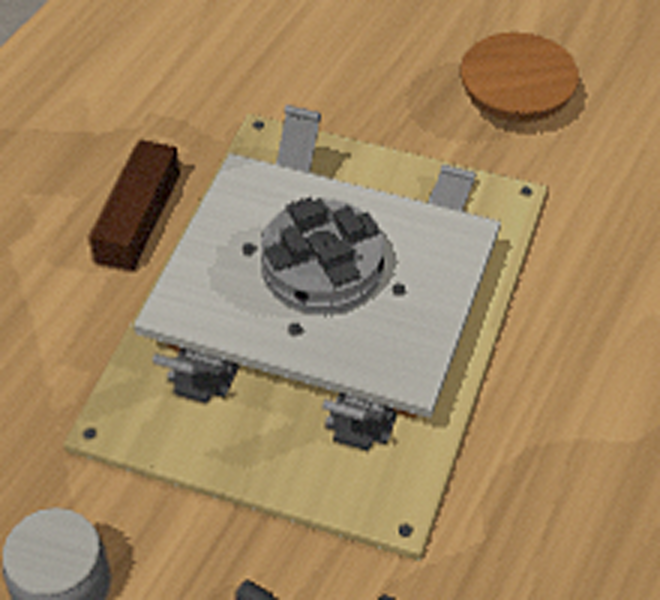

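The near-right tongue at crop (455,185) is flat and the other three are up. The plate hasn't moved, and the robot is clear.

```bash
python3 -c "from plant import manip;print(manip.job_done())"
```

```text
the job is handed in; nothing more can be done
None
```

The near-right corner was the one that rocked: I pressed its tongue flat, and a second press at 13 N showed it firm; the other three tongues are still up, the plate hasn't moved, and the arm is clear with the job handed in at about 17 s.

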